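Fit the sugar grinder's bayonet lid and hold it half way to the lock

TASK

Lift the steel cup out of the mouth of the red sugar grinder and stand it upright on the cork coaster. Then take the grinder's lid from the tray, drop it fully into the mouth with its handle bar in line with the two white marks, and twist it clockwise (seen from above) against its spring until the bar points at the green marks, half way to the lock, without ever going on to the red marks, where it would click locked. Finish while holding the lid there, still gripped; leave everything else on the table where it is.

Things in the scene. Friction and masses are not known exactly. Their poses are not given: they have to be found in the camera images.
- grinder: Sugar grinder fixed to the table: red round base, 130 mm across at the foot, narrowing to 100 mm; black round collar on top, 100 mm across, its flat top at z = 120 mm. The open mouth in the collar is 28 mm deep (floor at z = 92 mm). Origin: centre of the underside, z up, x axis through the two white marks. A half turn makes no difference to it.
- lid: The lid, right way up on the tray: white plug 59 mm across, 18 mm tall, tapered foot; grey flange 86 mm across (z = 18 to 24 mm); on it an orange handle bar along the lid's x axis, 56 mm long, 16 mm thick (along y), z = 24 to 56 mm. Origin: centre of the plug's underside, z up. About 150 g. A half turn makes no difference to it. Fully in, its origin is 102 mm above the grinder's.
- switch_ring (a joint): Sprung ring hidden under the ledge that the lid's lugs push round: rad, 0 at rest, growing clockwise. The lugs meet it about 0.1 rad past the white marks, so it reads the lid's twist less about 0.1: 0.6 at the green marks, 1.2 at the red (locked). Its spring pushes back with 0.04 N m at 0, 0.11 N m at 0.6, and turns the lid back when let go.
- mouth (a point): Centre of the mouth, level with the collar's top. A steel ledge, 5 mm thick, inner diameter 64 mm, runs round inside the top edge over a bore of 78 mm. Two gaps 18 mm wide in the ledge, at the white marks, let the lid's lugs through. The point's x axis points to one white mark.
- green_mark (a point): One of the two green marks on the collar's top, 47 mm from the mouth's centre. Going clockwise seen from above: white mark (gap), green 0.70 rad further, red 1.30 rad from white. All marks come twice, on facing sides.
- lid_lug (a point): Outer end of one of the two lugs (one on each side) on the plug, on the lid's x axis below the end of the bar: 36.5 mm from the lid's axis, 12 mm wide, at z = 5 to 11 mm of the lid. Not in the gaps, they rest on the ledge and the lid stands about 13 mm too high. Once fully down they run under the ledge when twisted clockwise; anticlockwise is blocked.
- cup: Small open steel cup, 62 mm tall, 48 mm across at the foot, 52 mm at the rim, wall 3 mm, about 70 g, standing upright on the floor of the grinder's mouth, so that its upper 34 mm stand out of the collar. Origin: centre of its underside, z up.
- coaster: Round cork coaster fixed flat on the table, 110 mm across, 6 mm thick. Origin: centre of its underside.
- tray: White tray with a low pale rim, 260 mm (its x) by 170 mm (its y), floor 3 mm thick, rim 12 mm tall, fixed. Origin: centre of its underside. The lid and the yellow figure stand on it.
- figure_yellow: Finished hard sugar figure in yellow with black hair, 32 mm across, 54 mm tall, on the tray; not to be disturbed. Origin: centre of its underside.
- figure_pink: The same figure in pink, standing on the table beyond the grinder; not to be disturbed. Origin: centre of its underside.
- palette_knife: Flat spatula with a wooden handle lying on the table; not to be disturbed. Origin: its underside.
- mug: White mug, 76 mm across, 75 mm tall; not to be disturbed. Origin: centre of its underside.
- tumbler: Glass tumbler, 66 mm across, 100 mm tall; not to be disturbed. Origin: centre of its underside.
- cutter: Blue ring cutter, 64 mm across, 30 mm tall; not to be disturbed. Origin: centre of its underside.
- sieve: Steel sieve bowl, 124 mm across, 35 mm tall, with a 110 mm long handle; not to be disturbed. Origin: centre of its underside.

How it is judged:
On the way, in this order (a step that is already met when the one before it is completed fails the run):
1. the cup stands upright on the coaster, let go (horizontal distance between cup and coaster below 0.035 m and height (world z) of cup between 0.002 and 0.012 m and angle between cup's own z axis and vertical below 0.12 rad and linear speed of cup below 0.03 m/s and contact force between the fingers and cup below 0.1 N), for 0.2 s.
2. the lid is fully down in the grinder's mouth (horizontal distance between lid and grinder below 0.005 m and z of lid in the frame of grinder between 0.098 and 0.106 m and angle between lid's own z axis and vertical below 0.08 rad), for 0.1 s.
At the end, for the whole second after the job is handed in: Cup let go upright (0.12 rad) on the coaster, within 35 mm of its centre; lid fully in the mouth (98 to 106 mm above the grinder's origin, centred within 5 mm, level within 0.08 rad), switch ring still at 0.42 to 0.78 rad, fingers gripping the lid (over 1 N) (all of step 1 and all of step 2 and value of joint switch_ring between 0.42 and 0.78 rad and velocity of joint switch_ring between -0.1 and 0.1 rad/s and contact force between the fingers and lid above 1 N); the arm keeps its last pose, push and grip.
It fails at once if the lid is twisted on to the lock (switch ring past 1.1 rad) (value of joint switch_ring above 1.1 rad).
It fails at once if a bystander is moved by more than 20 mm (distance of any of figure_yellow, figure_pink, palette_knife, mug, tumbler, cutter, sieve from where it was at the start of the episode above 0.02 m).
It also fails if it takes over 58 s, if anything falls off the work surface, if the arm or the gripper's body presses on something with over 40 N, if the wrist force passes 120 N, or if a joint passes its speed limit or range.

ROBOT

A 6-joint arm with a two-finger parallel gripper is mounted at the origin on the work surface. World frame = base frame: x ahead of the robot, y to its left, z up, the work surface at z = 0. Lengths are in m, angles in rad, forces in N, time in s.
With the tool pointing down it reaches from about 0.3 to 0.75 m from the base axis. Payload 8.5 kg.
Tool frame: the origin (TCP) lies midway between the tips of the shut fingers; the grasp point (between the pads) lies 19 mm behind it (manip.tcp_to_grasp is the distance from the TCP to the grasp point, in m); z points along the fingers, y is the line along which they close (so a half turn about z gives the same grasp; the last joint's range is limited). The gripper opens to 88 mm and grips with 3 to 60 N. Pads are 18 mm wide; open, the fingers measure 123 mm over their backs; the gripper's body (75 mm by 187 mm) begins 45 mm behind the grasp point.
Start: joints at [-1.433, 0.381, 1.297, -0, 1.464, -0.215], TCP at [0.19, -0.516, 0.239] pointing down, gripper open.
Joint ranges: [-3.11, 3.11], [-0.89, 2.33], [0.22, 2.48], [-1.42, 4.56], [0.17, 2.85], [-2.88, 2.88]. Speed limits (rad/s): [2.39, 2.39, 3.14, 3.14, 3.14, 3.14].

INTERFACE

Orientations are given as a 3x3 rotation matrix whose columns are the frame's x, y, z axes.
In Python, from plant import manip gives the robot as it stands. The module is installed in compiled form; this text tells all that it offers.
- The arm moves only by the tool send_rows, never from a script. Its argument "deltas" is text: rows parted by semicolons, each of 7 numbers parted by spaces: the shift along the tool's x, y, z in cm, then the turn, a rotation vector about the tool's x, y, z in degrees, then the gripper command: -1 is fully open, 1 is shut, values between are in proportion. In form: x y z wx wy wz gripper; .... A call has 1 to 20 rows; each row is the pose to reach, as a shift and turn from the pose commanded when the call began, along the tool's axes at that moment; what a row does not reach only later rows make up. A row lasts 1/8 s, in which the tool goes at most 62.5 mm and 10.7 degrees, less where a joint would pass 70% of its speed; a pose out of reach is approached as far as the arm can. A call with a gripper value outside its range is refused whole. The fingers move at their own pace and stop on an object; the grip force is fixed at half the most. Time passes only in rows, so rows that repeat a pose let the fingers close. It gives the time, the measured TCP pose, the force, the opening and the grip force at its end, in the units of the state.
- manip.get_state(): the state, without advancing time (a new reading comes with each control period).
- manip.read_camera(name): name is "side" or "top" or "wrist"; returns a dict with "color" (480x640x3 uint8, red, green, blue), "fx", "fy", "cx", "cy" (pixels), "R" (3x3) and "t" (3): a world point X has camera coordinates R X + t. Camera axes: x right, y down, z forward; pixel columns grow to the right and rows downward; lengths in m; the calibration is good to about 2 mm. A picture is of the moment at which its call begins. There is no depth.
- manip.close_job(): hands the job in; it is judged then, once.
The state is a dict: "time": time; "joints": joint angles; "dq": joint speeds; "joint_torque": joint torques, N m; "tool_pos": TCP position; "tcp_rot": TCP orientation; "force": force on the tool from outside, world axes, zero at the start; "ft_torque": the same for the moment, N m; "finger_gap": opening from 0.0 (shut) to 1.0 (fully open); "grasp_force": force on a finger pad.
Only numpy, scipy, OpenCV 4.12 (cv2) and the standard library are available. Lean on these libraries where they do the work, as an engineer would, in place of code of your own. Each camera call takes 0.05 s, during which the arm holds its last target. There are 200 camera calls.

## Working session

There is one attempt and no reset: what is moved stays moved. The work goes in short steps, Python scripts to look and compute and a tool call to move; the robot and the scene stay as the last step left them, time stands still between calls to the robot, and variables do not carry over. Pictures are saved under pics/ and viewed, at most 10 in all, crops included, and the job is handed in when it is done.

Besides the shell and the picture viewer there is one more tool, called after "Request:" as a command line: name --argument value ..., lists and objects as JSON in quotes. send_rows: Moves the arm, as the interface text tells. Its arguments: {"type":"object","properties":{"deltas":{"type":"string"}},"required":["deltas"]}

```bash
mkdir -p pics; cat > h.py <<'E'
import numpy as np, cv2
from plant import manip
def cam(n, save=None):
    c=manip.read_camera(n)
    if save: cv2.imwrite('pics/'+save, c['color'][:,:,::-1])
    return c
def ray(c,u,v):
    R=np.array(c['R']);t=np.array(c['t'])
    d=R.T@np.array([(u-c['cx'])/c['fx'],(v-c['cy'])/c['fy'],1]); return -R.T@t, d/np.linalg.norm(d)
def atz(c,u,v,z):
    o,d=ray(c,u,v); return o+d*(z-o[2])/d[2]
def proj(c,X):
    p=np.array(c['R'])@np.array(X)+np.array(c['t']); return np.array([c['fx']*p[0]/p[2]+c['cx'],c['fy']*p[1]/p[2]+c['cy']])
def tri(*cs):
    A=np.zeros((3,3));b=np.zeros(3)
    for c,u,v in cs:
        o,d=ray(c,u,v);P=np.eye(3)-np.outer(d,d);A+=P;b+=P@o
    X=np.linalg.solve(A,b)
    return X,[np.linalg.norm((np.eye(3)-np.outer(d,d))@(X-o)) for o,d in (ray(*c) for c in cs)]
def go(target, yaw_y=None):
    """shift in tool axes in cm from measured pose to world target, turn about tool z so that tool y is along world angle yaw_y"""
    s=manip.get_state();R=np.array(s['tcp_rot']).reshape(3,3)
    d=R.T@(np.array(target)-np.array(s['tool_pos']))*100
    a=np.degrees(np.arctan2(R[1,1],R[0,1])); w=None
    if yaw_y is not None:
        w=((a-yaw_y)+90)%180-90   # tool z down: +turn lowers world yaw
    return d.round(2),w,a
E
cat > a.py <<'E'
from h import *
for n in('top','side'):
    c=cam(n,n+'0.png'); print(n,c['fx'],c['cx'],c['cy'],-np.array(c['R']).T@np.array(c['t']))
s=manip.get_state(); print(s, manip.tcp_to_grasp)
E
python3 a.py
```

```text
top 461.9505715027782 317.6289210344558 238.9687119292409 [0.48073684 0.01275366 1.45597542]
side 589.122519832561 319.7075118878781 253.65491840992922 [-0.12664921  1.09529503  1.1982743 ]
{'time': 0.1, 'joints': array([-1.43329006e+00,  3.81113915e-01,  1.29813151e+00, -4.46214107e-06,
        1.46361857e+00, -2.15272282e-01]), 'dq': array([ 0.00213739, -0.00025276, -0.00186758, -0.00090793, -0.00137035,
       -0.00201839]), 'joint_torque': array([ 3.15742800e-03, -4.38654184e+01, -2.24910825e+01,  7.15139857e-02,
        3.42506601e-02, -7.43234432e-05]), 'tool_pos': array([ 0.190005  , -0.51587443,  0.23822545]), 'tcp_rot': array([[ 9.38416187e-01,  3.45506916e-01, -1.78662144e-04],
       [ 3.45506859e-01, -9.38415380e-01,  1.25873625e-03],
       [ 2.67242776e-04, -1.24294747e-03, -9.99999192e-01]]), 'force': array([ 0.07011061, -0.16689165, -0.02493299]), 'ft_torque': array([-0.04345733, -0.04111372, -0.00736776]), 'grasp_force': 0.0, 'finger_gap': 1.0025377736320973} 0.0187
```

View pics/top0.png

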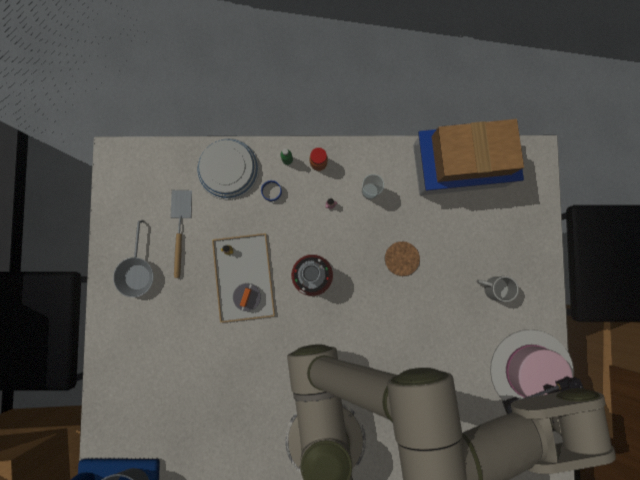

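View pics/side0.png

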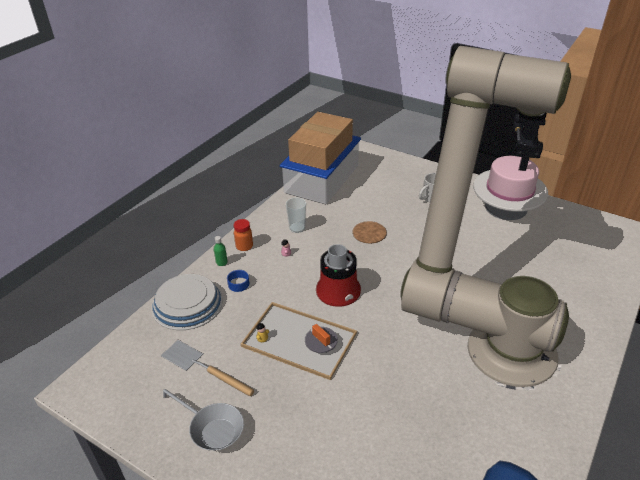

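The top view shows the cup and grinder at about (312,273), the coaster at (403,259), the lid bar at (249,297), the yellow figure at (229,250) and the pink figure at (330,203). In the side view the cup rim is near (338,250), the coaster at (369,232) and the bar at (321,335). Next I'll zoom in and triangulate.

```bash
cat > b.py <<'E'
from h import *
ct=cam('top');cs=cam('side')
def blob(c,lo,hi,roi):
    x0,y0,x1,y1=roi;h=cv2.cvtColor(c['color'],cv2.COLOR_RGB2HSV)[y0:y1,x0:x1]
    m=cv2.inRange(h,lo,hi);n,l,st,ce=cv2.connectedComponentsWithStats(m);i=1+st[1:,4].argmax()
    return ce[i]+[x0,y0],st[i]
for nm,lo,hi,rt,rs in [('coaster',(3,60,40),(22,255,255),(370,230,440,290),(345,215,395,250)),('bar',(3,150,60),(16,255,255),(230,275,268,315),(300,315,340,350))]:
    (a,sa),(b,sb)=blob(ct,lo,hi,rt),blob(cs,lo,hi,rs)
    print(nm,a,sa,b,sb,tri((ct,*a),(cs,*b)))
print('atz', atz(ct,403,259,.006))
o=[]
for c,(x,y,w,h) in ((ct,(272,240,80,60)),(cs,(300,236,80,60))):
    o.append(cv2.resize(c['color'][y:y+h,x:x+w],None,fx=5,fy=5,interpolation=cv2.INTER_CUBIC))
for c,(x,y,w,h) in ((ct,(210,240,80,60)),(cs,(285,310,80,60))):
    o.append(cv2.resize(c['color'][y:y+h,x:x+w],None,fx=5,fy=5,interpolation=cv2.INTER_CUBIC))
im=np.vstack([np.hstack(o[:2]),np.hstack(o[2:])]);cv2.imwrite('pics/z1.png',im[:,:,::-1])
E
python3 b.py
```

```text
coaster [401.87958115 258.33612565] [ 15  11  35  35 955] [369.20469799 231.94295302] [  8   6  34  23 596] (array([ 0.54994765, -0.24182708,  0.00412681]), [np.float64(0.0010778996913220038), np.float64(0.0010778996913218867)])
bar [244.83 296.81] [ 10  13  10  18 100] [321.00465116 334.65581395] [ 12   9  18  22 215] (array([0.43107038, 0.24303287, 0.04588639]), [np.float64(0.001663665576651921), np.float64(0.0016636655766519364)])
atz [ 0.54871466 -0.24444722  0.006     ]
```

View pics/z1.png

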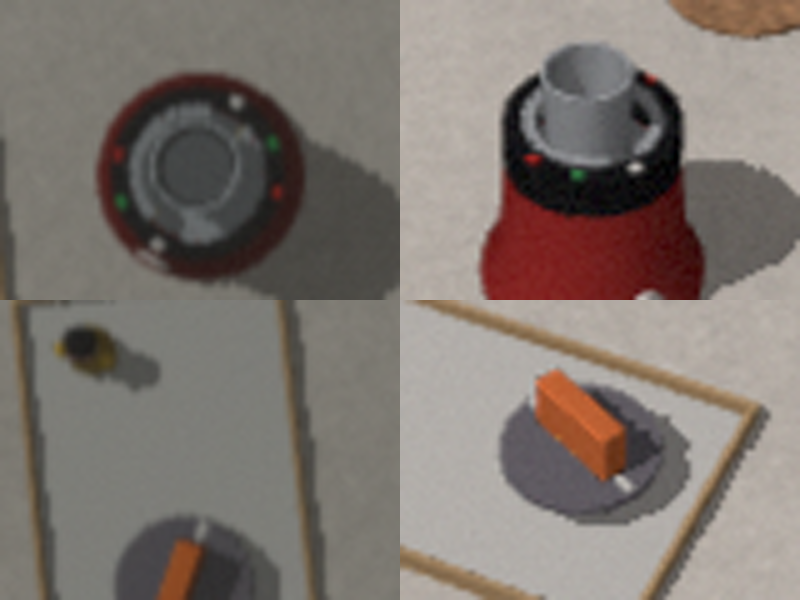

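The crops show the cup rim centre at top (311.4,273.4) and side (337.8,250.4). The white marks are at top (319.4,260.2) and (303.6,288.8), with green at (326.6,268.6) and (296.2,280.4). The bar's top face runs from (315.2,324.8) to (328.2,338.2) in the side view.

```bash
cat > c.py <<'E'
from h import *
ct=cam('top');cs=cam('side')
T=lambda n,a,b:print(n,*[x.round(4) if hasattr(x,'round') else np.round(x,4) for x in tri((ct,*a),(cs,*b))])
T('cup rim',(311.4,273.4),(337.8,250.4))
T('white',(303.6,288.8),(347.2,269.4));T('green',(296.2,280.4),(335.4,270.8));T('red',(295.6,270.8),(326.4,267.8))
w=[atz(ct,319.4,260.2,.12),atz(ct,303.6,288.8,.12)];g=[atz(ct,326.6,268.6,.12),atz(ct,296.2,280.4,.12)]
f=lambda p:(np.mean(p,0).round(4),np.linalg.norm(p[0]-p[1]),np.degrees(np.arctan2(*(p[0]-p[1])[1::-1])))
print('w',f(w));print('g',f(g))
print('bar side',f([atz(cs,315.2,324.8,.059),atz(cs,328.2,338.2,.059)]))
print('flange mark',atz(ct,250.4,285.6,.027),atz(cs,330,346.8,.027))
h=cv2.cvtColor(ct['color'],cv2.COLOR_RGB2HSV)
m=cv2.inRange(h,(3,130,50),(18,255,255))[275:315,230:268]
(cx,cy),sz,a=cv2.minAreaRect(cv2.findNonZero(m));print('minrect',cx+230,cy+275,sz,a)
m2=cv2.inRange(cs['color'],(0,0,0),(255,255,255))
for r in([0.55,-.242,.2],[.516,.019,.25]):print(go(r))
print(go([.516,.019,.25],30))
E
python3 c.py
```

```text
cup rim [0.5009 0.0393 0.1526] [0.0008 0.0008]
white [0.4573 0.0624 0.1207] [0.0007 0.0007]
green [0.4815 0.0839 0.121 ] [0.0005 0.0005]
red [0.5091 0.0857 0.1206] [0.0005 0.0005]
w (array([0.499, 0.04 , 0.12 ]), np.float64(0.09398237867372995), np.float64(-28.96803932359303))
g (array([0.4989, 0.0403, 0.12  ]), np.float64(0.09398461703537712), np.float64(-68.86780951874755))
bar side (array([0.4277, 0.2418, 0.059 ]), np.float64(0.057066907788308516), np.float64(-22.212874032083686))
flange mark [0.46615223 0.23025595 0.027     ] [0.39698502 0.25136748 0.027     ]
minrect 245.0 297.0 (5.692098617553711, 18.34120750427246) 18.434946060180664
(array([ 43.25, -13.28,   3.87]), None, np.float64(-69.78658027256033))
(array([ 49.08, -38.95,  -1.12]), None, np.float64(-69.78658027256033))
(array([ 49.08, -38.95,  -1.12]), np.float64(80.21341972743966), np.float64(-69.78658027256033))
```

Everything agrees. The grinder is at (0.499, 0.040) with its white marks on -29°, the cup is at the same centre with its rim at z 0.153, the coaster is at (0.550, -0.242), and the lid is near (0.430, 0.242). I'll go above the cup first, lifting clear of the cake.

Request:
send_rows --deltas "0 0 -4 0 0 0 -1; 48.3 -41.4 -4 0 0 -70 -1; 48.3 -41.4 -4 0 0 -70 -1; 48.3 -41.4 -4 0 0 -70 -1; 48.3 -41.4 -4 0 0 -70 -1; 48.3 -41.4 -4 0 0 -70 -1; 48.3 -41.4 -4 0 0 -70 -1; 48.3 -41.4 -4 0 0 -70 -1; 48.3 -41.4 -4 0 0 -70 -1; 48.3 -41.4 -4 0 0 -70 -1; 48.3 -41.4 -4 0 0 -70 -1; 48.3 -41.4 -4 0 0 -70 -1; 48.3 -41.4 -4 0 0 -70 -1; 48.3 -41.4 -2 0 0 -70 -1; 48.3 -41.4 -2 0 0 -70 -1; 48.3 -41.4 -2 0 0 -70 -1"

```text
time: 2.3
tool_pos: [0.5002, 0.0383, 0.2595]
tcp_rot: [[-0.002, 1.0, 0.001], [1.0, 0.002, -0.0], [-0.0, 0.001, -1.0]]
force: [0.8, -0.1, 0.5]
finger_gap: 0.998
grasp_force: 0.0
```

```bash
python3 - <<'E'
from h import *
c=cam('wrist','w1.png');s=manip.get_state();print(s['time'],s['tool_pos'],s['tcp_rot'])
for n,p in (('cup',[.5,.0395,.154]),('mouth',[.499,.04,.12])):print(n,proj(c,p))
print(go([.5,.0395,.126],0))
E
```

```text
2.35 [0.50032791 0.03849123 0.25958086] [[-2.50615094e-03  9.99996099e-01  1.23310228e-03]
 [ 9.99996821e-01  2.50648946e-03 -2.73061662e-04]
 [-2.76151355e-04  1.23241402e-03 -9.99999202e-01]]
cup [319.41604377 233.17865498]
mouth [318.23872897 220.36972754]
(array([ 0.1 , -0.05, 13.36]), np.float64(0.14361152701098945), np.float64(0.14361152701098734))
```

View pics/w1.png

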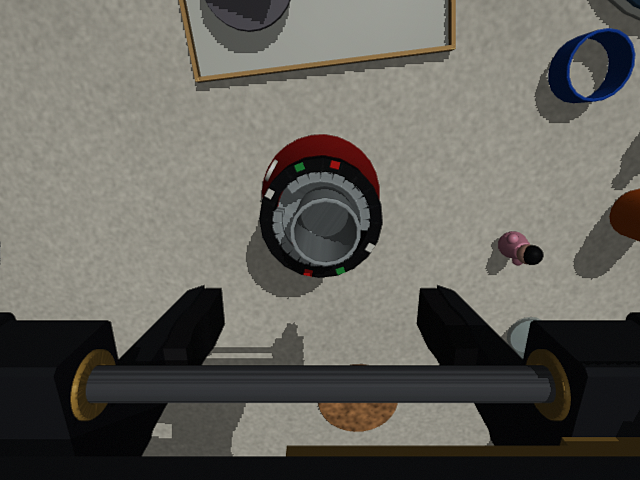

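The wrist view shows the cup rim centred at (325,231) against a predicted (319,233), so the cup sits about 4 mm further in +x. The white marks at (270,194) and (370,247) put the mouth near (0.500, 0.040). Now I'll go down, grip and lift straight up.

Request:
send_rows --deltas "0.1 0.3 6 0 0 0 -1; 0.1 0.3 10 0 0 0 -1; 0.1 0.3 12.4 0 0 0 -1; 0.1 0.3 13.3 0 0 0 -1; 0.1 0.3 13.3 0 0 0 -1; 0.1 0.3 13.3 0 0 0 1; 0.1 0.3 13.3 0 0 0 1; 0.1 0.3 13.3 0 0 0 1; 0.1 0.3 13.3 0 0 0 1; 0.1 0.3 13.3 0 0 0 1; 0.1 0.3 13.3 0 0 0 1"

```text
time: 3.72
tool_pos: [0.5034, 0.0403, 0.1259]
tcp_rot: [[-0.004, 1.0, 0.0], [1.0, 0.004, -0.0], [-0.0, 0.0, -1.0]]
force: [-0.4, -0.5, 1.6]
finger_gap: 0.562
grasp_force: 30.0
```

Request:
send_rows --deltas "0 0 -3 0 0 0 1; 0 0 -7 0 0 0 1; 0 0 -10 0 0 0 1; -5 0.8 -10 0 0 0 1; -10 1.6 -10 0 0 0 1; -15 2.4 -10 0 0 0 1; -20 3.2 -10 0 0 0 1; -25 4.1 -10 0 0 0 1; -28.2 4.6 -9 0 0 0 1; -28.2 4.6 -4 0 0 0 1; -28.2 4.6 1 0 0 0 1; -28.2 4.6 5 0 0 0 1; -28.2 4.6 7 0 0 0 1; -28.2 4.6 8 0 0 0 1; -28.2 4.6 8.3 0 0 0 1; -28.2 4.6 8.3 0 0 0 1"

```text
time: 5.72
tool_pos: [0.5506, -0.2417, 0.0434]
tcp_rot: [[-0.004, 1.0, 0.001], [1.0, 0.004, -0.001], [-0.001, 0.001, -1.0]]
force: [-0.1, 0.9, -0.2]
finger_gap: 0.559
grasp_force: 30.0
```

```bash
python3 - <<'E'
from h import *
c=cam('side');s=manip.get_state();print(s['time'],s['tool_pos'],s['force'],s['grasp_force'],s['finger_gap'],s['joints'])
im=cv2.resize(c['color'][170:270,310:430],None,fx=4,fy=4,interpolation=cv2.INTER_CUBIC)
cv2.imwrite('pics/s2.png',im[:,:,::-1])
print(go([.55,-.242,.04],0), proj(c,[.55,-.242,.006]))
E
```

```text
5.775 [ 0.5506277  -0.24172856  0.04355272] [-0.23426873  0.08043867 -0.48289515] 29.999711746692697 0.5642777154101706 [-6.10340521e-01  6.65090325e-01  1.40773189e+00  2.36954568e-05
  1.06737904e+00 -6.14128981e-01]
(array([-0.03, -0.06,  0.36]), np.float64(0.21643449425721428), np.float64(0.21643449425721528)) [368.90268531 231.46014058]
```

View pics/s2.png

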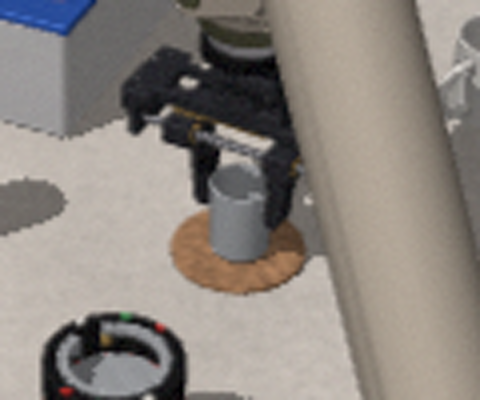

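The side crop shows the cup held upright over the coaster, its foot at crop (240,255). It needs about 3 mm more before release.

Request:
send_rows --deltas "0 0 0.15 0 0 0 1; 0 0 0.25 0 0 0 1; 0 0 0.3 0 0 0 1; 0 0 0.3 0 0 0 1"

```text
time: 6.28
tool_pos: [0.5503, -0.2415, 0.0399]
tcp_rot: [[-0.004, 1.0, 0.0], [1.0, 0.004, -0.0], [-0.0, 0.0, -1.0]]
force: [-0.1, 0.9, 0.5]
finger_gap: 0.559
grasp_force: 30.0
```

Request:
send_rows --deltas "0 0 0.08 0 0 0 1; 0 0 0.08 0 0 0 -1; 0 0 0.08 0 0 0 -1; 0 0 0.08 0 0 0 -1; 0 0 0.08 0 0 0 -1; 0 0 0.08 0 0 0 -1; 0 0 0.08 0 0 0 -1; 0 0 -4 0 0 0 -1; 0 0 -9 0 0 0 -1; 0 0 -15 0 0 0 -1; 0 0 -20 0 0 0 -1; 0 0 -20 0 0 0 -1"

```text
time: 7.78
tool_pos: [0.5512, -0.2421, 0.2438]
tcp_rot: [[-0.004, 1.0, 0.007], [1.0, 0.004, -0.005], [-0.005, 0.007, -1.0]]
force: [0.2, 1.4, -0.1]
finger_gap: 1.004
grasp_force: 0.0
```

```bash
python3 - <<'E'
from h import *
c=cam('wrist','w2.png');s=manip.get_state();print(s['time'],s['tool_pos'])
ct=cam('top'); h=ct['color'][235:285,378:428]; cv2.imwrite('pics/t2.png',cv2.resize(h,None,fx=8,fy=8,interpolation=cv2.INTER_CUBIC)[:,:,::-1])
cs=cam('side')['color'][180:260,320:420]; a=cv2.resize(cs,None,fx=5,fy=5); b=cv2.resize(h,(400,400))[:, :300]
cv2.imwrite('pics/both.png',np.hstack([a,b])[:,:,::-1])
print(go([.425,.232,.24],70),proj(ct,[.55,-.242,.068]))
E
```

```text
7.825 [ 0.55048064 -0.24165611  0.24092934]
(array([ 47.37, -12.31,  -0.07]), np.float64(-69.78673611196167), np.float64(0.2132638880383331)) [405.82814077 257.60135912]
```

View pics/both.png

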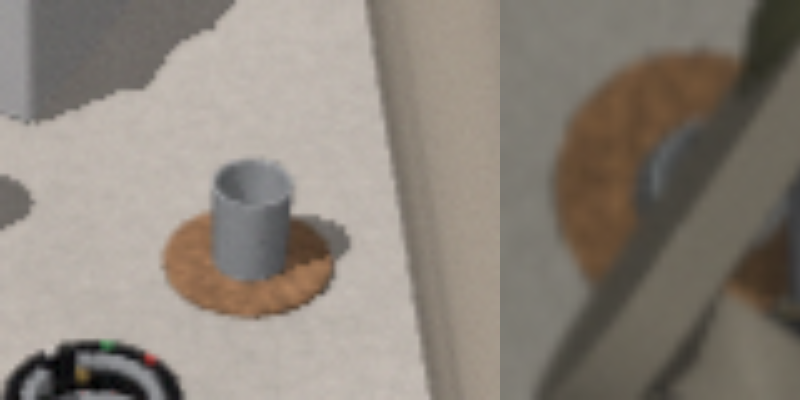

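The cup stands upright, centred on the coaster, foot at crop (250,275). On to the lid.

Request:
send_rows --deltas "6 -1.5 0 0 0 -5 -1; 12 -3 0 0 0 -15 -1; 18 -4.6 0 0 0 -25 -1; 24 -6.2 0 0 0 -35 -1; 30 -7.8 0 0 0 -45 -1; 36 -9.3 0 0 0 -55 -1; 42 -10.8 0 0 0 -63 -1; 47 -12.3 0 0 0 -70 -1; 47.4 -12.3 0 0 0 -70 -1; 47.4 -12.3 0 0 0 -70 -1; 47.4 -12.3 0 0 0 -70 -1; 47.4 -12.3 0 0 0 -70 -1; 47.4 -12.3 0 0 0 -70 -1"

```text
time: 9.55
tool_pos: [0.4258, 0.2314, 0.2397]
tcp_rot: [[-0.941, 0.34, -0.0], [0.34, 0.941, -0.0], [0.0, -0.0, -1.0]]
force: [-0.4, 0.4, 0.1]
finger_gap: 1.002
grasp_force: 0.0
```

```bash
python3 - <<'E'
from h import *
c=cam('wrist','w3.png');s=manip.get_state();print(s['time'],s['tool_pos'],s['tcp_rot'])
h=cv2.cvtColor(c['color'],cv2.COLOR_RGB2HSV);m=cv2.inRange(h,(3,150,50),(16,255,255))
n,l,st,ce=cv2.connectedComponentsWithStats(m);i=1+st[1:,4].argmax();print(ce[i],st[i])
print(proj(c,[.43,.242,.027]),proj(c,[.43,.242,.059]))
E
```

```text
9.6 [0.42571102 0.23156963 0.23977154] [[-9.40625526e-01  3.39446046e-01  4.78888839e-05]
 [ 3.39446047e-01  9.40625526e-01  2.43904510e-05]
 [-3.67662645e-05  3.91979731e-05 -9.99999999e-01]]
[333.02576336 211.55438931] [ 324  181   19   63 1048]
[332.19390781 203.93055474] [333.25610143 211.39097594]
```

View pics/w3.png

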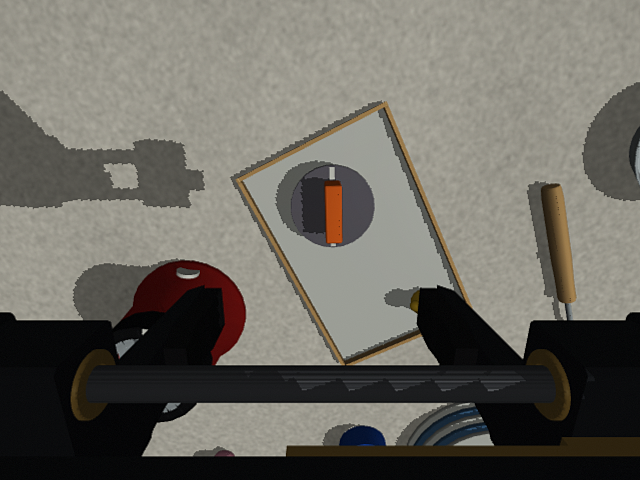

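The wrist view shows the bar centred at (333,211), matching the (0.430, 0.242) prediction. The flange marks at (332,174) and (333,244) give the bar's angle, and the bar is almost in line with the tool's x.

```bash
python3 - <<'E'
from h import *
c=cam('wrist')
h=cv2.cvtColor(c['color'],cv2.COLOR_RGB2HSV)
a,b=atz(c,332,174,.027),atz(c,333,244.5,.027);d=b-a;print(a,b,np.degrees(np.arctan2(d[1],d[0])))
m=cv2.inRange(h,(110,20,40),(140,120,140))[150:260,270:390];n,l,st,ce=cv2.connectedComponentsWithStats(m);i=1+st[1:,4].argmax()
print(st[i],[atz(c,270+st[i][0]+k*st[i][2],204,.027) for k in(0,1)])
# top face edges of bar: columns in the rows of the top face (z .059)
o=cv2.inRange(h,(3,150,50),(16,255,255))
for v in(190,200,210,220,230,238):
    x=np.flatnonzero(o[v]);print(v,x.min(),x.max(),h[v,x.min():x.max()+1,2])
cf=c['color']
A,B=atz(c,291,207,.027),atz(c,374.5,207,.027);print('flange',A,B,(A+B)/2,np.linalg.norm(A-B))
print(go([.43,.242,.033]))
E
```

```text
[0.4013964  0.25190253 0.027     ] [0.47129058 0.22863115 0.027     ] -18.41525559083199
[ 21  36  33  46 486] [array([0.41586833, 0.20281474, 0.027     ]), array([0.42720339, 0.23430665, 0.027     ])]
190 324 341 [ 56 126 168 172 171 169 171 170 171 173 172 173 173 175 175 177 181 167]
200 325 341 [110 156 174 170 172 171 172 171 173 173 174 175 175 175 177 184 173]
210 325 341 [ 94 148 178 172 171 171 172 172 173 174 174 176 175 176 178 183 172]
220 263 341 [ 65  83 140 166 159 159 158 159 157 158 157 158 157 159 158 158 159 163
 152  76  85  87  88  86  88  88  86  87  89  82  62  77  76  76  75  76
  76  78  79  82  72  37  42  41  41  41  42  42  43  42  42  41  42  40
  41  41  42  41  40  42  44  38  69 141 178 173 171 172 173 173 174 174
 174 175 175 176 176 183 174]
230 325 341 [ 57 128 171 173 172 172 172 173 174 175 173 175 177 176 178 183 169]
238 326 341 [111 161 175 172 172 173 173 174 175 175 176 176 177 179 183 171]
flange [0.41876907 0.20168821 0.027     ] [0.44752177 0.28157245 0.027     ] [0.43314542 0.24163033 0.027     ] 0.08490116831680106
(array([-0.05,  1.12, 20.68]), None, np.float64(70.17080339022229))
```

Request:
send_rows --deltas "-0.26 1.12 5 0 0 -1.4 -1; -0.26 1.12 10 0 0 -1.4 -1; -0.26 1.12 15 0 0 -1.4 -1; -0.26 1.12 18.5 0 0 -1.4 -1; -0.26 1.12 20.4 0 0 -1.4 -1; -0.26 1.12 20.8 0 0 -1.4 -1; -0.26 1.12 20.8 0 0 -1.4 -1; -0.26 1.12 20.8 0 0 -1.4 1; -0.26 1.12 20.8 0 0 -1.4 1; -0.26 1.12 20.8 0 0 -1.4 1; -0.26 1.12 20.8 0 0 -1.4 1; -0.26 1.12 20.8 0 0 -1.4 1; -0.26 1.12 20.8 0 0 -1.4 1; -0.26 1.12 20.8 0 0 -1.4 1; -0.26 1.12 20.8 0 0 -1.4 1; -0.26 1.12 20.8 0 0 -1.4 1"

```text
time: 11.65
tool_pos: [0.4318, 0.2417, 0.0317]
tcp_rot: [[-0.949, 0.315, -0.0], [0.315, 0.949, 0.0], [0.0, 0.0, -1.0]]
force: [-0.7, -0.1, -0.6]
finger_gap: 0.179
grasp_force: 30.0
```

Request:
send_rows --deltas "0 0 -4 0 0 0 1; 0 0 -9 0 0 0 1; 0 0 -14 0 0 0 1; -1 -1.5 -17 0 0 2 1; -4 -5.3 -17 0 0 4 1; -7 -9.2 -17 0 0 6 1; -10 -13.2 -17 0 0 8 1; -12.4 -16.5 -17 0 0 10 1; -12.8 -17 -17 0 0 10.6 1; -12.8 -17 -17 0 0 10.6 1; -12.8 -17 -17 0 0 10.6 1; -12.8 -17 -17 0 0 10.6 1"

```text
time: 13.15
tool_pos: [0.4993, 0.0409, 0.2018]
tcp_rot: [[-0.876, 0.483, -0.0], [0.483, 0.876, 0.0], [0.0, 0.0, -1.0]]
force: [-1.0, 0.4, -1.8]
finger_gap: 0.177
grasp_force: 30.0
```

```bash
python3 - <<'E'
from h import *
c=cam('wrist');s=manip.get_state();print(s['time'],s['tool_pos'],s['tcp_rot'],s['force'],s['ft_torque'],s['finger_gap'])
im=c['color'].copy();p=s['tool_pos'];R=np.array(s['tcp_rot'])
zf=p[2]-.0287+.024
# expected flange circle for lid centred on the TCP axis, and the mouth's collar at (.5,.04)
def circ(ce,r,z,col):
    for t in np.linspace(0,2*np.pi,90):
        u=proj(c,[ce[0]+r*np.cos(t),ce[1]+r*np.sin(t),z]);cv2.circle(im,tuple(int(round(x)) for x in u),0,col,-1)
circ(p,.043,zf,(0,255,255));circ([.5,.04],.05,.12,(255,255,0))
for k in(0,np.pi):
    a=np.radians(-29)+k;cv2.circle(im,tuple(int(round(x)) for x in proj(c,[.5+.047*np.cos(a),.04+.047*np.sin(a),.12])),3,(255,0,255),1)
cv2.imwrite('pics/w4.png',cv2.resize(im[100:400,120:520],None,fx=2,fy=2,interpolation=cv2.INTER_CUBIC)[:,:,::-1])
print(zf,go([.5,.04,.19],61))
E
```

```text
13.2 [0.49939124 0.04076499 0.20180914] [[-8.75427762e-01  4.83348977e-01  2.03545183e-05]
 [ 4.83348978e-01  8.75427761e-01  2.98827352e-05]
 [-3.37512091e-06  3.59985116e-05 -9.99999999e-01]] [-0.11617993  0.01216796 -1.52015241] [ 0.00510636 -0.12626911 -0.00164753] 0.17225816676630518
0.197109141773599 (array([-0.09, -0.04,  1.18]), np.float64(0.09564157837274934), np.float64(61.095641578372756))
```

View pics/w4.png

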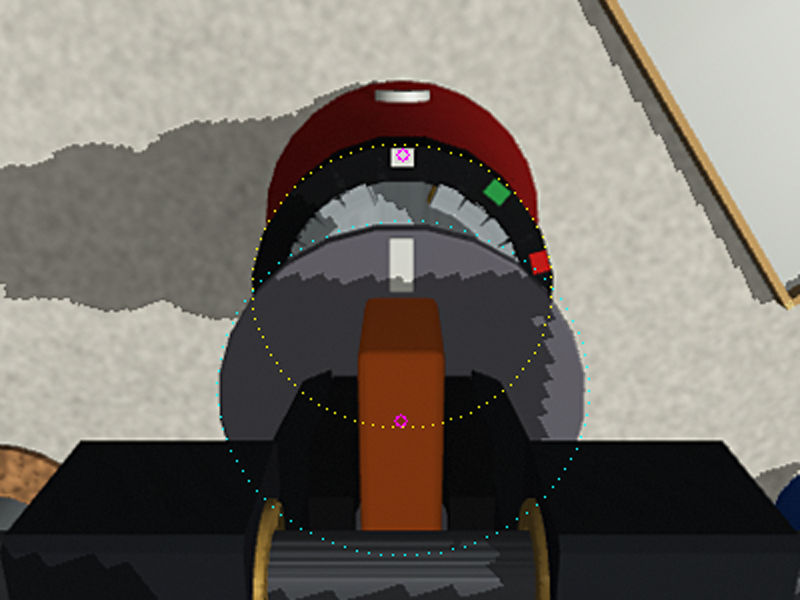

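The overlay on the wrist crop matches the white mark exactly at (402,157), and the bar is in line with it. The flange edge is at y=227 against a predicted 222, so the lid sits about 1 mm toward tool -x. I'll correct for that and go down to the ledge.

Request:
send_rows --deltas "0.03 -0.04 2 0 0 0.1 1; 0.03 -0.04 4 0 0 0.1 1; 0.03 -0.04 5 0 0 0.1 1; 0.03 -0.04 5.4 0 0 0.1 1; 0.03 -0.04 5.7 0 0 0.1 1; 0.03 -0.04 6 0 0 0.1 1; 0.03 -0.04 6.2 0 0 0.1 1; 0.03 -0.04 6.2 0 0 0.1 1"

```text
time: 14.2
tool_pos: [0.4991, 0.0397, 0.1398]
tcp_rot: [[-0.874, 0.486, 0.0], [0.486, 0.874, -0.0], [-0.0, -0.0, -1.0]]
force: [-0.0, -0.0, -2.7]
finger_gap: 0.179
grasp_force: 30.0
```

The lid is past ledge height with no contact force, so the lugs are in the gaps.

Request:
send_rows --deltas "0 0 0.3 0 0 0 1; 0 0 0.5 0 0 0 1; 0 0 0.7 0 0 0 1; 0 0 0.8 0 0 0 1; 0 0 0.9 0 0 0 1; 0 0 0.9 0 0 0 1"

```text
time: 14.95
tool_pos: [0.4992, 0.0398, 0.1308]
tcp_rot: [[-0.874, 0.486, 0.0], [0.486, 0.874, -0.0], [-0.0, 0.0, -1.0]]
force: [0.3, 0.6, -1.4]
finger_gap: 0.175
grasp_force: 30.0
```

Request:
send_rows --deltas "0 0 0.05 0 0 0 1; 0 0 0.1 0 0 0 1; 0 0 0.1 0 0 0 1"

```text
time: 15.32
tool_pos: [0.4992, 0.0398, 0.1307]
tcp_rot: [[-0.874, 0.486, 0.001], [0.486, 0.874, -0.0], [-0.001, 0.0, -1.0]]
force: [-3.6, 0.9, 6.7]
finger_gap: 0.179
grasp_force: 30.0
```

```bash
python3 - <<'E'
from h import *
s=manip.get_state();print(s['time'],s['tool_pos'],s['force'],s['ft_torque'],go([.5,.04,.13],61),s['joints'])
E
```

```text
15.325 [0.49922864 0.03976279 0.13066524] [-3.56678579  0.89247263  6.68862053] [ 0.03054693  0.39170942 -0.04187852] (array([-0.06,  0.06,  0.07]), np.float64(-0.0802133087908885), np.float64(60.91978669120912)) [-1.57296520e-01  4.07632423e-01  1.60259003e+00 -1.08758719e-04
  1.13034637e+00 -1.22050093e+00]
```

The lid is seated: contact came at TCP z 0.1307, as computed. I'll ease off the press slightly and twist clockwise.

Request:
send_rows --deltas "0 0 -0.07 0 0 0 1; 0 0 -0.07 0 0 4 1; 0 0 -0.07 0 0 8 1; 0 0 -0.07 0 0 12 1; 0 0 -0.07 0 0 16 1; 0 0 -0.07 0 0 20 1; 0 0 -0.07 0 0 20 1; 0 0 -0.07 0 0 20 1"

```text
time: 16.32
tool_pos: [0.4998, 0.04, 0.1308]
tcp_rot: [[-0.656, 0.755, 0.002], [0.755, 0.656, 0.001], [-0.001, 0.002, -1.0]]
force: [3.3, 4.6, 2.4]
finger_gap: 0.183
grasp_force: 30.0
```

```bash
python3 - <<'E'
from h import *
s=manip.get_state();print(s['time'],s['tool_pos'],s['force'],s['ft_torque'],go([.5,.04,.13]),s['finger_gap'])
E
```

```text
16.325 [0.49979153 0.04003013 0.13078348] [3.31038217 4.62688817 2.44614486] [ 0.66816758 -0.6654522   0.07899571] (array([-0.02,  0.01,  0.08]), None, np.float64(40.986982479016405)) 0.18272668937187966
```

Request:
send_rows --deltas "0 0 0 0 0 4 1; 0 0 0 0 0 8 1; 0 0 0 0 0 12 1; 0 0 0 0 0 16 1; 0 0 0 0 0 20 1; 0 0 0 0 0 20 1; 0 0 0 0 0 20 1; 0 0 0 0 0 20 1"

```text
time: 17.32
tool_pos: [0.4999, 0.0398, 0.1308]
tcp_rot: [[-0.359, 0.933, 0.002], [0.933, 0.359, 0.0], [-0.001, 0.002, -1.0]]
force: [4.4, 3.5, 2.6]
finger_gap: 0.18
grasp_force: 30.0
```

```bash
python3 - <<'E'
from h import *
s=manip.get_state();print(s['time'],s['tool_pos'],s['force'],s['ft_torque'],go([.5,.04,.13]),s['finger_gap'],s['grasp_force'])
c=cam('wrist');im=c['color'].copy()
cv2.imwrite('pics/w5.png',cv2.resize(im[100:400,120:520],None,fx=2,fy=2,interpolation=cv2.INTER_CUBIC)[:,:,::-1])
E
```

```text
17.325 [0.499891   0.03984455 0.13080204] [4.42279892 3.52280897 2.56332388] [ 0.46811921 -0.74827147  0.15450749] (array([0.01, 0.02, 0.08]), None, np.float64(21.0327367206405)) 0.1803156959567917 30.002438728697598
```

View pics/w5.png

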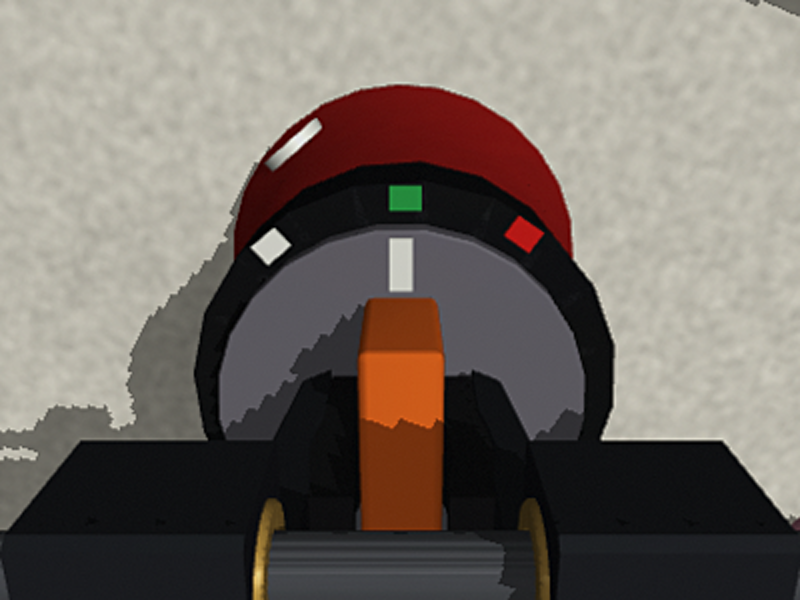

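The lid is seated and gripped. Its white flange line at (401,265) points straight at the green mark at (405,198), and the torque matches the spring. Handing in.

```bash
python3 -c "
from plant import manip
print(manip.close_job())"
```

```text
the job is handed in; nothing more can be done
None
```

I handed the job in at about 17 s of the 58 s allowed: the cup stands upright on the coaster, and the lid is fully down in the mouth, twisted to the green marks and still gripped. The hand-in returned no verdict, so success rests on my last pictures and force readings.

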